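# Push the loaded serving board into the pick-up corner

### The arm

A 6-joint arm with a two-finger parallel gripper is mounted at the origin on the work surface. World frame = base frame: x ahead of the robot, y to its left, z up, the work surface at z = 0. Lengths are in m, angles in degrees, forces in N, time in s.
With the tool pointing down it reaches from about 0.325 to 0.875 m from the base axis. Payload 4.4 kg.
Tool frame: the origin (TCP) lies midway between the tips of the shut fingers; the grasp point (between the pads) lies manip.grasp_offset behind it (manip.grasp_offset is the distance from the TCP to the grasp point, in m); z points along the fingers, y is the line along which they close (so a half turn about z gives the same grasp; the last joint's range is limited). The gripper opens to 85 mm and grips with 20 to 120 N. Pads are 22 mm wide; open, the fingers measure 114 mm over their backs; the gripper's body (76 mm by 85 mm) begins 54 mm behind the grasp point. The pads swing forward as they close: fully open they stand 13 mm farther back than shut.
Start: joints at [58.642, 11.837, 88.321, -0, 79.842, -8.623], TCP at [0.222, 0.53, 0.231] pointing down, gripper open.
Joint ranges: [-156.59, 156.59], [-49.26, 127.26], [12.9, 141.05], [-63.56, 243.56], [4.71, 150.69], [-161.64, 161.64]. Speed limits (degrees/s): [159.86, 159.86, 180, 180, 180, 180].

### API

Orientations are given as [roll, pitch, yaw] about the fixed x, y, z axes, in that order (R = Rz(yaw) Ry(pitch) Rx(roll)).
In Python, from rig import manip, cams, ticket gives the robot as it stands. The module is installed in compiled form; this text tells all that it offers.
- The arm moves only by the tool move_arm, never from a script. Its argument "rows" is a list of rows, each a list of 3 entries, a list of its own where there are three numbers: the shift along the tool's x, y, z in mm, then the turn, a rotation vector about the tool's x, y, z in rad, then the closure in counts, from 0 (fully open) to 255 (shut). A call has 1 to 5 rows; each row is the pose to reach, as a shift and turn from the pose commanded when the call began, along the tool's axes at that moment; what a row does not reach only later rows make up. A row lasts 1/10 s, in which the tool goes at most 50 mm and 8.59 degrees, less where a joint would pass 70% of its speed; a pose out of reach is approached as far as the arm can. A call with a gripper value outside its range is refused whole. The fingers move at their own pace and stop on an object; "newtons" is the grip in N (left out, the last holds). Time passes only in rows, so rows that repeat a pose let the fingers close. It gives the time, the measured TCP pose, the force, the opening and the grip force at its end, in the units of the state.
- manip.sense(): the state, without advancing time (a new reading comes with each control period).
- cams.capture(name): name is "side" or "top" or "wrist"; returns a dict with "img" (420x560x3 uint8, red, green, blue), "fovy" (degrees; the focal length in pixels is half the picture's height over the tangent of half this angle, whatever the lens; pixels are square), "cx", "cy" (the principal point, pixels), "cam_to_world" (4x4, takes a point from camera to world coordinates). Camera axes: x right, y up, looking along -z (the intrinsics and any distortion apply to the point x, -y, -z); pixel columns grow to the right and rows downward; lengths in m; the calibration is good to about 2 mm. The wrist camera is an equidistant fisheye: a pixel r from the principal point sees the ray r / f radians off the axis. A picture is of the moment at which its call begins. There is no depth.
- ticket.close_job(): hands the job in; it is judged then, once.
The state is a dict: "time_s": time; "joints": joint angles; "joint_velocities": joint speeds; "effort": joint torques, N m; "position": TCP position; "tcp_rot": TCP orientation; "ft_force": force on the tool from outside, world axes, zero at the start; "wrist_torque": the same for the moment, N m; "gripper_width": finger opening in m; "gripper_force": force on a finger pad.
Only numpy, scipy, OpenCV 4.12 (cv2) and the standard library are available. Lean on these libraries where they do the work, as an engineer would, in place of code of your own. Each camera call takes 0.05 s, during which the arm holds its last target. There are 200 camera calls.

### The job

Push the wooden serving board along the counter into the pick-up corner, until its long edge is flush against the wooden ledge and its end is up against the round steel post (not the bell, which is at the other end). Push only the board, with the fingers and without lifting it, so that the cup and jug stay standing on it untouched. Do not touch the bell, leave everything else where it is, and finish with the hand clear of everything.

Things in the scene. Friction and masses are not known exactly. Their poses are not given: they have to be found in the camera images.
- board: loose dark wooden serving board, a solid slab 140 (its x) by 200 (its y) by 24 mm high, about 0.45 kg, 0.7 kg with its load. Origin: centre of its underside. It starts on the counter between robot and ledge, 5 to 10 cm short of the ledge, skewed by up to 0.35 rad to it. Too wide to be gripped. The edge towards the ledge is its +x side.
- ledge: fixed straight wooden bar across the counter on the far side of the board, 30 (its x) by 620 (its y) by 40 mm high. Origin: centre of its underside; its -x face, 15 mm from the origin, is the face the board goes against. Its yaw varies by 0.12 rad.
- bollard: fixed plain upright round steel post, the stop: 36 mm in diameter, 55 mm high. Origin: centre of its foot, 260 mm from the ledge's middle along the ledge (to the left or to the right, it varies) and 45 mm in front of the ledge's face.
- bell: fixed steel service bell, a dome on a black foot, 70 mm in diameter, 49 mm high, at the other end of the ledge from the post, likewise 260 mm from the middle and 45 mm in front of the ledge's face. Origin: centre of its foot. Not to be touched.
- cup: loose small white coffee cup with a handle on the side towards the ledge, 60 mm in diameter, 45 mm high, about 0.14 kg. Stands on the board (24 mm up) about 30 mm to the +y side of the board's middle. Origin: centre of its underside, z axis up.
- jug: loose small round open steel milk jug without handle, 44 mm in diameter, 45 mm high, about 0.10 kg. Stands on the board (24 mm up) about 30 mm to the -y side of its middle. Origin: centre of its underside, z axis up.
- shot_glass: bystander: small upturned glass, 48 mm in diameter, 55 mm high, loose, left of the board towards the robot. Origin: centre of its underside.
- tumbler: bystander: upturned glass, 76 mm in diameter, 90 mm high, loose, to the left. Origin: centre of its underside.
- coasters: bystander: stack of round coasters, 92 mm in diameter, 30 mm high, loose as one piece, right of the board towards the robot. Origin: centre of its underside.
- sugar_jar: bystander: glass jar with steel cap, 68 mm in diameter, 90 mm high, loose, to the right, short of the ledge. Origin: centre of its underside.
- spoon: bystander: steel spoon 160 mm long, loose, lying close behind the ledge. Origin: under its middle.

How it is judged (in metres and radians):
At the end, for the whole second after the job is handed in: The board lies flat and at rest on the counter, its long edge within 5 mm of the ledge's face and within 0.035 rad (2 degrees) of parallel to it, its end within 5 mm of the post; cup and jug stand upright on the board, at rest (x of board in the frame of ledge above -0.09 m and angle between the x axis of board and the x axis of ledge, either way round below 0.035 rad and y of bollard in the frame of board between -0.123 and 0.123 m and y of board in the frame of ledge between -0.2 and 0.2 m and height (world z) of board below 0.006 m and angle between board's own z axis and vertical below 0.05 rad and linear speed of each of board, cup, jug below 0.01 m/s and angle between each of cup, jug's own z axis and vertical below 0.15 rad and z of cup in the frame of board between 0.018 and 0.03 m and z of jug in the frame of board between 0.018 and 0.03 m); the robot touches nothing.
It fails at once if the board is lifted (over 12 mm) or tipped (over 0.1 rad) (height (world z) of board above 0.012 m or angle between board's own z axis and vertical above 0.1 rad).
It fails at once if the cup or the jug is tipped (over 0.3 rad) or lifted off the board (over 15 mm) (angle between any of cup, jug's own z axis and vertical above 0.3 rad or z of any of cup, jug in the frame of board above 0.039 m).
It fails at once if the robot touches the cup or the jug (over 0.5 N) (contact force between any of cup, jug and the fingers above 0.5 N or contact force between any of cup, jug and the arm above 0.5 N).
It fails at once if the bell is touched (over 0.5 N) (contact force between bell and anything else above 0.5 N).
It fails at once if a bystander is moved by more than 20 mm (distance of any of shot_glass, tumbler, coasters, sugar_jar, spoon from where it was at the start of the episode above 0.02 m).
It also fails if it takes over 51 s, if anything falls off the work surface, if the arm or the gripper's body presses on something with over 40 N, if the wrist force passes 120 N, or if a joint passes its speed limit or range.

## Working session

There is one attempt and no reset: what is moved stays moved. The work goes in short steps, Python scripts to look and compute and a tool call to move; the robot and the scene stay as the last step left them, time stands still between calls to the robot, and variables do not carry over. Pictures are saved under pics/ and viewed, at most 10 in all, crops included, and the job is handed in when it is done.

Besides the shell and the picture viewer there is one more tool, called by a JSON object that holds its "name" and its "arguments", one argument or row to a line. move_arm: Moves the arm, as the interface text tells. Its arguments: {"type":"object","properties":{"rows":{"type":"array"},"newtons":{"type":"number"}},"required":["rows"]}

```bash
mkdir -p pics
cat > h.py <<'E'
import numpy as np, cv2
from rig import manip, cams, ticket
def cap(n,f=None):
    c=cams.capture(n)
    if f: cv2.imwrite('pics/'+f,cv2.cvtColor(c['img'],cv2.COLOR_RGB2BGR))
    return c
def ray(c,u,v):
    h=c['img'].shape[0]; f=h/2/np.tan(np.radians(c['fovy'])/2)
    T=np.array(c['cam_to_world']); d=T[:3,:3]@np.array([(u-c['cx'])/f,-(v-c['cy'])/f,-1]); return T[:3,3],d
def onz(c,u,v,z):
    o,d=ray(c,u,v); return (o+d*(z-o[2])/d[2])[:2]
E
python3 - <<'E'
from h import *
for n in('top','side'):
    c=cap(n,n+'0.png'); print(n,c['fovy'],c['cx'],c['cy'],np.round(c['cam_to_world'],3).tolist())
s=manip.sense(); print({k:s[k] for k in('time_s','position','tcp_rot','ft_force','gripper_width')},manip.grasp_offset)
E
```

```text
top 52.889728873170824 282.06996934929475 215.05308554623522 [[0.028, 0.995, -0.092, 0.498], [-1.0, 0.028, 0.008, 0.005], [0.011, 0.092, 0.996, 1.158], [0.0, 0.0, 0.0, 1.0]]
side 49.11088569962991 284.97460001750335 214.10309552495895 [[0.899, 0.227, -0.373, 0.166], [-0.437, 0.445, -0.782, -0.859], [-0.012, 0.866, 0.5, 0.594], [0.0, 0.0, 0.0, 1.0]]
{'time_s': 0.1, 'position': array([0.22186529, 0.52972786, 0.23022224]), 'tcp_rot': array([-1.79881208e+02, -1.82483600e-02,  1.57266038e+02]), 'ft_force': array([-0.35256523,  0.23344537,  0.42618209]), 'gripper_width': 0.08548529757432176} 0.0187
```

View pics/top0.png

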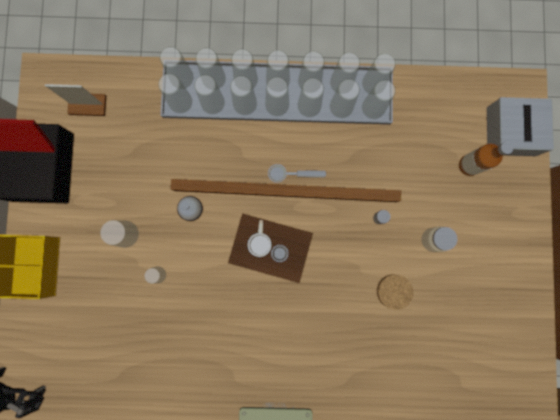

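View pics/side0.png

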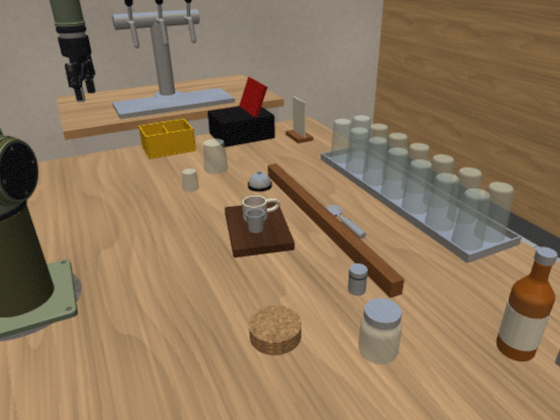

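The top view shows the ledge from (172,185) to (400,196), the post at (383,217) on the right, and the bell at (190,208) on the left. The board's corners are near (243,214), (312,233), (300,282) and (229,263), with the cup at (260,245) and the jug at (280,254).

```bash
cat > m.py <<'E'
from h import *
def comp(m,pt):
    n,l=cv2.connectedComponents(m.astype(np.uint8)); ys,xs=np.nonzero(l)
    i=np.argmin((xs-pt[0])**2+(ys-pt[1])**2); return (l==l[ys[i],xs[i]]).astype(np.uint8)
def rect(pts): # metric min-area rect
    r=cv2.minAreaRect((np.array(pts)*1000).astype(np.float32)); return r,cv2.boxPoints(r)
def outl(c,m,z):
    k=max(cv2.findContours(m,cv2.RETR_EXTERNAL,cv2.CHAIN_APPROX_NONE)[0],key=cv2.contourArea)[:,0]
    return np.array([onz(c,u,v,z) for u,v in cv2.convexHull(k)[:,0].astype(float)])
def board(c,pt,show=False):
    I=c['img'].astype(int); m=(I.max(2)<85)&(I[...,0]>I[...,2]+5)
    m=comp(m,pt); r,b=rect(outl(c,m,.024)); return r,b,m
def ledge(c,pt):
    I=c['img'].astype(int); m=(I[...,0]-I[...,2]>45)&(I[...,0]<135)&(I.max(2)>=70)
    m=comp(m,pt); r,b=rect(outl(c,m,.04)); return r,b,m
E
python3 - <<'E'
from m import *
c=cap('top'); I=c['img']
for p in((240,250),(300,191),(270,188),(270,210),(383,217)): print(p,I[p[1],p[0]])
for f,p in((board,(245,255)),(ledge,(300,191))):
    r,b,m=f(c,p); print(np.round(r[0],1),np.round(r[1],1),round(r[2],2),m.sum()); print(np.round(b).tolist())
for n,p,z in(('post',(383,217),.055),('bell',(190,208),.03),('cup',(260,245),.069),('jug',(280,254),.069),('shot',(152,276),.055),('coast',(395,292),.03),('jar',(443,239),.09)): print(n,np.round(onz(c,*p,z),4))
v=np.kron(I[170:300,160:420],np.ones((3,3,1),np.uint8)); cv2.imwrite('pics/z.png',v[...,::-1])
E
```

```text
(240, 250) [74 50 32]
(300, 191) [119  81  47]
(270, 188) [115  78  46]
(270, 210) [147 123  91]
(383, 217) [131 135 140]
[513.9  25.7] [192.8 132.5] 76.07 2596
[[426.0, -52.0], [555.0, -84.0], [601.0, 103.0], [473.0, 135.0]]
[667.6 -11.6] [618.1  38.5] 88.68 3081
[[641.0, -320.0], [680.0, -321.0], [694.0, 297.0], [655.0, 298.0]]
post [ 0.6016 -0.269 ]
bell [0.6134 0.2434]
cup [0.519  0.0511]
jug [ 0.4974 -0.001 ]
shot [0.4317 0.3275]
coast [ 0.4057 -0.3082]
jar [ 0.5466 -0.4132]
```

View pics/z.png

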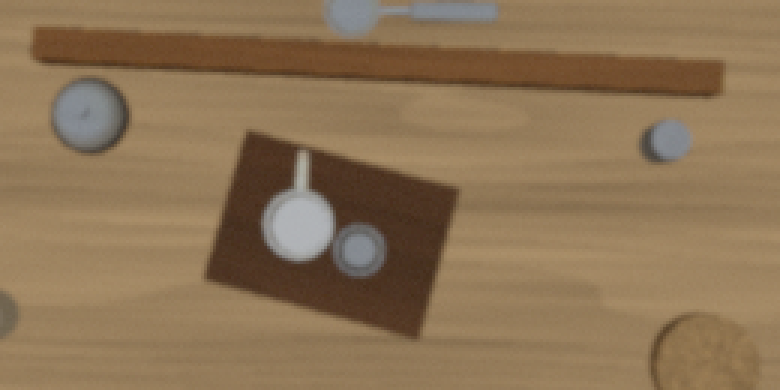

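```bash
cat > g.py <<'E'
from h import *
from scipy.spatial.transform import Rotation as R
def go(x,y,z,yaw):
    s=manip.sense(); r0=R.from_euler('xyz',s['tcp_rot'],degrees=True); p=np.array(s['position'])
    t=R.from_euler('xyz',[180,0,yaw],degrees=True)
    print('t',round(s['time_s'],2),'pos',np.round(p*1000,1),np.round(s['tcp_rot'],1),'ft',np.round(s['ft_force'],1))
    print('shift mm',np.round(r0.inv().apply(np.array([x,y,z])-p*1000),1),'turn',np.round((r0.inv()*t).as_rotvec(),3))
E
python3 -c "
from g import *
go(419.4,38.7,200,166.2)"
```

```text
t 0.15 pos [221.9 529.8 230.4] [-179.9   -0.   157.3] ft [-0.1 -0.3 -0.2]
shift mm [-372.  -376.6   30.9] turn [-0.002 -0.    -0.156]
```

{"name": "move_arm", "arguments": {
  "rows": [
    [[-186,-188,15],[0,0,-0.08],0],
    [[-186,-188,15],[0,0,-0.08],0],
    [[-186,-188,15],[0,0,-0.08],0],
    [[-186,-188,15],[0,0,-0.08],0],
    [[-186,-188,15],[0,0,-0.08],0]
  ]
}}

```text
time_s: 0.65
position: [0.3156, 0.297, 0.2168]
tcp_rot: [-180.0, 0.0, 161.9]
ft_force: [0.9, 0.0, 0.4]
gripper_width: 0.0853
gripper_force: 0.0
```

```bash
python3 -c "
from g import *
go(419.4,38.7,150,166.2)"
```

```text
t 0.65 pos [315.6 297.  216.8] [-180.     0.   161.9] ft [0.9 0.  0.4]
shift mm [-178.9 -213.3   66.8] turn [-0.     0.    -0.075]
```

{"name": "move_arm", "arguments": {
  "rows": [
    [[-179,-213,67],[0,0,-0.075],0],
    [[-179,-213,67],[0,0,-0.075],0],
    [[-179,-213,67],[0,0,-0.075],0],
    [[-179,-213,67],[0,0,-0.075],0],
    [[-179,-213,67],[0,0,-0.075],0]
  ]
}}

```text
time_s: 1.15
position: [0.4064, 0.0714, 0.1582]
tcp_rot: [180.0, 0.0, 166.1]
ft_force: [0.9, 0.7, 0.1]
gripper_width: 0.0854
gripper_force: 0.0
```

```bash
python3 -c "
from g import *
go(419.4,38.7,-3,166.2)"
```

```text
t 1.15 pos [406.4  71.4 158.2] [180.    0.  166.1] ft [0.9 0.7 0.1]
shift mm [-20.3 -28.7 161.3] turn [ 0.     0.001 -0.001]
```

{"name": "move_arm", "arguments": {
  "rows": [
    [[-20,-29,50],[0,0,0],0],
    [[-20,-29,95],[0,0,0],0],
    [[-20,-29,135],[0,0,0],0],
    [[-20,-29,148],[0,0,0],0],
    [[-20,-29,148],[0,0,0],0]
  ]
}}

```text
time_s: 1.65
position: [0.4154, 0.0404, 0.0078]
tcp_rot: [-179.9, -0.4, 166.1]
ft_force: [0.7, -0.2, 0.9]
gripper_width: 0.0853
gripper_force: 0.0
```

{"name": "move_arm", "arguments": {
  "rows": [
    [[0,0,4],[0,0,0],0],
    [[0,0,8],[0,0,0],0],
    [[0,0,11],[0,0,0],0],
    [[0,0,11],[0,0,0],0]
  ]
}}

```text
time_s: 2.05
position: [0.4191, 0.0404, 0.0001]
tcp_rot: [180.0, 0.1, 166.2]
ft_force: [-0.3, -0.2, 0.0]
gripper_width: 0.0855
gripper_force: 0.0
```

```bash
python3 -c "
from g import *
go(419.4,38.7,-3,166.2)
cap('side','s1.png'); c=cap('side')['img'][170:330,150:380]; cv2.imwrite('pics/s1.png',cv2.resize(c,None,fx=3,fy=3)[...,::-1])"
```

```text
t 2.05 pos [4.191e+02 4.040e+01 1.000e-01] [1.800e+02 1.000e-01 1.662e+02] ft [-0.3 -0.2  0. ]
shift mm [-0.7 -1.6  3.1] turn [ 0.     0.001 -0.001]
```

View pics/s1.png

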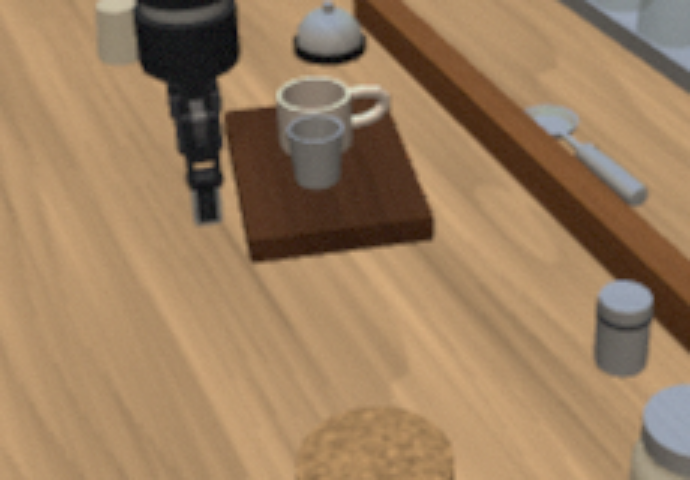

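{"name": "move_arm", "arguments": {
  "rows": [
    [[0,0,4],[0,0,0],0],
    [[-4,0,5],[0,0,0],0],
    [[-8,0,5],[0,0,0],0],
    [[-11,0,5],[0,0,0],0],
    [[-14,0,5],[0,0,0],0]
  ]
}}

```text
time_s: 2.65
position: [0.4328, 0.0369, -0.0054]
tcp_rot: [180.0, 0.0, 166.1]
ft_force: [-0.4, -0.1, -0.5]
gripper_width: 0.0852
gripper_force: 0.0
```

{"name": "move_arm", "arguments": {
  "rows": [
    [[-4,-1,0],[0,0,-0.015],0],
    [[-9,-3,0],[0,0,-0.035],0],
    [[-14,-4.5,0],[0,0,-0.06],0],
    [[-19,-6,0],[0,0,-0.085],0],
    [[-24,-7.5,0],[0,0,-0.109],0]
  ]
}}

```text
time_s: 3.15
position: [0.4504, 0.0244, -0.0062]
tcp_rot: [180.0, -0.5, 172.5]
ft_force: [-7.1, 0.2, 5.5]
gripper_width: 0.0854
gripper_force: 3.7
```

```bash
python3 -c "
from g import *
go(480,12,-5,178.7)
c=cap('top')['img'][170:310,160:420]; cv2.imwrite('pics/t2.png',cv2.resize(c,None,fx=3,fy=3)[...,::-1])"
```

```text
t 3.15 pos [450.4  24.4  -6.2] [180.   -0.5 172.5] ft [-7.1  0.2  5.5]
shift mm [-31.   -8.4  -1.5] turn [ 0.    -0.008 -0.109]
```

View pics/t2.png

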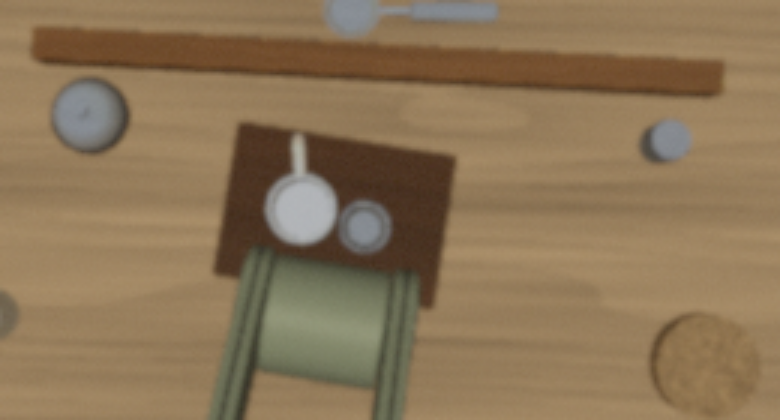

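{"name": "move_arm", "arguments": {
  "rows": [
    [[-5,-2,0],[0,0,-0.022],0],
    [[-10,-3.5,0],[0,0,-0.044],0],
    [[-16,-5,0],[0,0,-0.066],0],
    [[-21,-6.5,0],[0,0,-0.088],0],
    [[-26,-8,0],[0,0,-0.109],0]
  ]
}}

```text
time_s: 3.7
position: [0.4783, 0.0125, -0.0058]
tcp_rot: [180.0, -0.1, 178.7]
ft_force: [-2.5, 0.1, -1.4]
gripper_width: 0.0855
gripper_force: 1.3
```

{"name": "move_arm", "arguments": {
  "rows": [
    [[0,0,0],[0,0,0],0],
    [[20,0,0],[0,0,0],0],
    [[30,0,-30],[0,0,0],0],
    [[35,0,-80],[0,0,0],0],
    [[35,0,-130],[0,0,0],0]
  ]
}}

```text
time_s: 4.2
position: [0.443, 0.0135, 0.1256]
tcp_rot: [180.0, 0.0, 178.6]
ft_force: [0.7, -0.2, 0.0]
gripper_width: 0.0853
gripper_force: 0.0
```

```bash
python3 -c "
from g import *
from m import *
c=cap('top')
r,b,m=board(c,(300,225)); print(np.round(r[0],1),np.round(r[1],1),round(r[2],2),m.sum()); print(np.round(b).tolist())
go(550,180,150,90)
cv2.imwrite('pics/t3.png',cv2.resize(c['img'][170:310,160:420],None,fx=3,fy=3)[...,::-1])"
```

```text
[559.9  19.9] [193.1 132.8] 89.1 2616
[[492.0, -76.0], [625.0, -78.0], [628.0, 115.0], [495.0, 118.0]]
t 4.25 pos [450.6  12.5 135.2] [-179.9    1.1  178.7] ft [3.  0.7 4.8]
shift mm [-95.7 169.7 -13.5] turn [0.012 0.017 1.547]
```

View pics/t3.png

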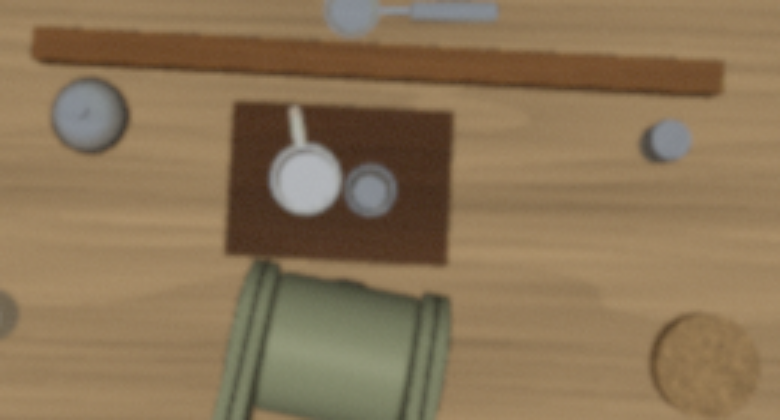

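```bash
python3 -c "
from g import *
go(563,147,140,88.7)"
```

```text
t 4.25 pos [450.6  12.5 135.2] [-179.9    1.1  178.7] ft [3.  0.7 4.8]
shift mm [-109.3  137.1   -3.1] turn [0.013 0.017 1.57 ]
```

{"name": "move_arm", "arguments": {
  "rows": [
    [[-20,25,-3],[0,0,0.15],0],
    [[-45,55,-3],[0,0,0.3],0],
    [[-70,85,-3],[0,0,0.45],0],
    [[-95,115,-3],[0,0,0.6],0],
    [[-112,137,-3],[0,0,0.75],0]
  ]
}}

```text
time_s: 4.75
position: [0.562, 0.1498, 0.1284]
tcp_rot: [179.7, 0.2, 135.4]
ft_force: [-0.2, 0.3, 0.1]
gripper_width: 0.0854
gripper_force: 0.0
```

{"name": "move_arm", "arguments": {
  "rows": [
    [[0,0,0],[0,0,0.15],0],
    [[0,0,0],[0,0,0.3],0],
    [[0,0,0],[0,0,0.45],0],
    [[0,0,0],[0,0,0.6],0],
    [[0,0,0],[0,0,0.75],0]
  ]
}}

```text
time_s: 5.25
position: [0.5603, 0.1481, 0.128]
tcp_rot: [179.8, -0.0, 92.3]
ft_force: [-0.1, 0.3, 0.2]
gripper_width: 0.085
gripper_force: 0.0
```

```bash
python3 -c "
from g import *
cap('wrist')
go(563,147,-4,88.7)"
```

```text
t 5.3 pos [560.3 148.  128. ] [179.8  -0.   92.1] ft [-0.4  0.2 -0.1]
shift mm [ -1.2   2.2 132. ] turn [ 0.004 -0.001  0.06 ]
```

{"name": "move_arm", "arguments": {
  "rows": [
    [[0,2,40],[0,0,0.06],0],
    [[0,2,80],[0,0,0.06],0],
    [[0,2,110],[0,0,0.06],0],
    [[0,2,126],[0,0,0.06],0],
    [[0,2,132],[0,0,0.06],0]
  ]
}}

```text
time_s: 5.8
position: [0.5601, 0.1478, -0.0063]
tcp_rot: [-179.9, 0.0, 89.3]
ft_force: [0.2, -0.1, -0.0]
gripper_width: 0.0853
gripper_force: 0.0
```

{"name": "move_arm", "arguments": {
  "rows": [
    [[0,0,0],[0,0,0],0],
    [[-4,0,0],[0,0,0],0],
    [[-8,0,0],[0,0,0],0],
    [[-12,0,0],[0,0,0],0],
    [[-16,0,0],[0,0,0],0]
  ]
}}

```text
time_s: 6.3
position: [0.5612, 0.1317, -0.0036]
tcp_rot: [179.9, -0.0, 89.2]
ft_force: [-1.2, 4.5, 2.6]
gripper_width: 0.0856
gripper_force: 2.4
```

```bash
python3 -c "
from g import *
go(559,-41,-5,88.7)"
```

```text
t 6.3 pos [561.2 131.7  -3.6] [179.9  -0.   89.2] ft [-1.2  4.5  2.6]
shift mm [-172.7    0.2    1.2] turn [ 0.002 -0.001  0.009]
```

{"name": "move_arm", "arguments": {
  "rows": [
    [[-6,0,0],[0,0,0.003],0],
    [[-13,0,0],[0,0,0.006],0],
    [[-21,0,0],[0,0,0.009],0],
    [[-29,0,0],[0,0,0.009],0],
    [[-37,0,0],[0,0,0.009],0]
  ]
}}

```text
time_s: 6.8
position: [0.5608, 0.0958, -0.0037]
tcp_rot: [179.9, -0.1, 88.7]
ft_force: [0.3, 4.9, 2.6]
gripper_width: 0.0855
gripper_force: 2.7
```

{"name": "move_arm", "arguments": {
  "rows": [
    [[-8,0,0],[0,0,0],0],
    [[-16,0,0],[0,0,0],0],
    [[-24,0,0],[0,0,0],0],
    [[-32,0,0],[0,0,0],0],
    [[-40,0,0],[0,0,0],0]
  ]
}}

```text
time_s: 7.3
position: [0.5599, 0.0558, -0.0037]
tcp_rot: [179.9, -0.1, 88.7]
ft_force: [0.3, 6.0, 2.8]
gripper_width: 0.0854
gripper_force: 2.8
```

```bash
cat > b.py <<'E'
from g import *
from m import *
import sys
c=cap('top')
r,b,m=board(c,tuple(map(int,sys.argv[1:3]))); print(np.round(r[0],1),np.round(r[1],1),round(r[2],2),m.sum()); print(np.round(b).tolist())
go(559,-30,-5,88.7)
if len(sys.argv)>3: cv2.imwrite('pics/'+sys.argv[3],cv2.resize(c['img'][170:310,160:420],None,fx=3,fy=3)[...,::-1])
E
python3 b.py 300 225
```

```text
[557.7 -77.4] [150.2 132.5] 89.14 1718
[[490.0, -151.0], [623.0, -153.0], [625.0, -3.0], [493.0, -1.0]]
t 7.35 pos [559.9  54.4  -3.8] [ 1.799e+02 -1.000e-01  8.870e+01] ft [0.1 2.5 2.3]
shift mm [-84.4   1.1   1.1] turn [ 0.002 -0.001 -0.   ]
```

{"name": "move_arm", "arguments": {
  "rows": [
    [[-8,0,0],[0,0,0],0],
    [[-16,0,0],[0,0,0],0],
    [[-24,0,0],[0,0,0],0],
    [[-32,0,0],[0,0,0],0],
    [[-40,0,0],[0,0,0],0]
  ]
}}

```text
time_s: 7.85
position: [0.559, 0.0159, -0.0038]
tcp_rot: [179.9, -0.1, 88.7]
ft_force: [1.1, 6.2, 4.0]
gripper_width: 0.0851
gripper_force: 3.1
```

{"name": "move_arm", "arguments": {
  "rows": [
    [[-8,0,0],[0,0,0],0],
    [[-16,0,0],[0,0,0],0],
    [[-24,0,0],[0,0,0],0],
    [[-32,0,0],[0,0,0],0],
    [[-40,0,0],[0,0,0],0]
  ]
}}

```text
time_s: 8.35
position: [0.558, -0.024, -0.0038]
tcp_rot: [179.9, -0.1, 88.7]
ft_force: [-0.1, 5.5, 3.8]
gripper_width: 0.0854
gripper_force: 3.2
```

{"name": "move_arm", "arguments": {
  "rows": [
    [[0,0,0],[0,0,0],0],
    [[20,0,0],[0,0,0],0],
    [[40,0,-30],[0,0,0],0],
    [[40,0,-80],[0,0,0],0],
    [[40,0,-130],[0,0,0],0]
  ]
}}

```text
time_s: 8.85
position: [0.5566, 0.0153, 0.1253]
tcp_rot: [-179.8, 0.0, 88.8]
ft_force: [1.9, 0.1, -0.5]
gripper_width: 0.0855
gripper_force: 0.0
```

```bash
python3 b.py 340 235 t4.png
```

```text
[ 556.1 -150. ] [167.5 132.2] 88.97 1927
[[488.0, -233.0], [621.0, -235.0], [624.0, -67.0], [492.0, -65.0]]
t 8.9 pos [563.8  14.4 136. ] [1.792e+02 1.000e-01 8.880e+01] ft [ 4.  -0.3  5.1]
shift mm [-44.1  -5.9 141. ] turn [0.015 0.003 0.002]
```

View pics/t4.png

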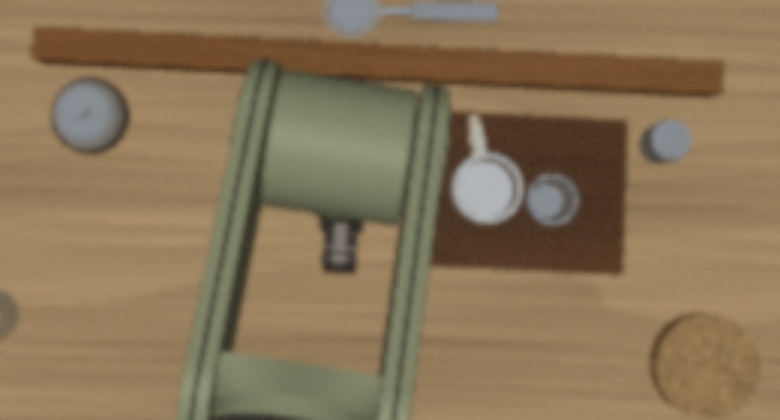

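{"name": "move_arm", "arguments": {
  "rows": [
    [[-35,-22,-5],[0,0,-0.15],0],
    [[-70,-44,-5],[0,0,-0.3],0],
    [[-105,-66,-5],[0,0,-0.45],0],
    [[-135,-85,-5],[0,0,-0.6],0],
    [[-150,-96,-5],[0,0,-0.75],0]
  ]
}}

```text
time_s: 9.4
position: [0.4572, -0.1351, 0.1301]
tcp_rot: [-179.9, 0.0, 131.1]
ft_force: [-0.4, 0.1, -0.7]
gripper_width: 0.0853
gripper_force: 0.0
```

{"name": "move_arm", "arguments": {
  "rows": [
    [[0,0,0],[0,0,-0.15],0],
    [[0,0,0],[0,0,-0.3],0],
    [[0,0,0],[0,0,-0.45],0],
    [[0,0,0],[0,0,-0.6],0],
    [[0,0,0],[0,0,-0.75],0]
  ]
}}

```text
time_s: 9.9
position: [0.4585, -0.1333, 0.13]
tcp_rot: [-180.0, -0.0, 174.2]
ft_force: [-0.9, 0.2, 0.6]
gripper_width: 0.0854
gripper_force: 0.0
```

```bash
python3 -c "
from g import *
cap('wrist');go(461,-135,-4,178.7)"
```

```text
t 9.95 pos [ 458.6 -133.3  130. ] [-180.    -0.   174.4] ft [-0.1  0.4 -0.3]
shift mm [ -2.7  -1.4 134. ] turn [-0.001 -0.001 -0.075]
```

{"name": "move_arm", "arguments": {
  "rows": [
    [[0,-2,40],[0,0,-0.075],0],
    [[0,-2,80],[0,0,-0.075],0],
    [[0,-2,110],[0,0,-0.075],0],
    [[0,-2,128],[0,0,-0.075],0],
    [[0,-2,134],[0,0,-0.075],0]
  ]
}}

```text
time_s: 10.45
position: [0.4565, -0.1342, -0.0061]
tcp_rot: [179.9, -0.3, 178.0]
ft_force: [-0.2, -0.9, 0.2]
gripper_width: 0.0852
gripper_force: 0.0
```

{"name": "move_arm", "arguments": {
  "rows": [
    [[0,0,0],[0,0,0],0],
    [[-4,0,0],[0,0,0],0],
    [[-8,0,0],[0,0,0],0],
    [[-12,0,0],[0,0,0],0],
    [[-16,0,0],[0,0,0],0]
  ]
}}

```text
time_s: 10.95
position: [0.476, -0.1359, -0.0027]
tcp_rot: [-179.9, 0.1, 178.1]
ft_force: [-0.4, 0.8, -0.3]
gripper_width: 0.0854
gripper_force: 0.0
```

{"name": "move_arm", "arguments": {
  "rows": [
    [[-4,0,0],[0,0,0],0],
    [[-9,0,0],[0,0,0],0],
    [[-14,0,0],[0,0,0],0],
    [[-18,0,0],[0,0,0],0],
    [[-21,0,0],[0,0,0],0]
  ]
}}

```text
time_s: 11.45
position: [0.4933, -0.1354, -0.0041]
tcp_rot: [179.9, -0.4, 178.2]
ft_force: [-7.3, 0.3, 5.2]
gripper_width: 0.0852
gripper_force: 3.8
```

```bash
python3 b.py 370 225
```

```text
[ 583.8 -172. ] [125.2 108.7] 88.27 1048
[[528.0, -233.0], [636.0, -236.0], [640.0, -111.0], [531.0, -108.0]]
t 11.5 pos [ 494.1 -135.5   -4.1] [179.9  -0.3 178.1] ft [-3.2  0.5  0. ]
shift mm [-61.4 107.6   0.8] turn [-0.003 -0.005  1.561]
```

{"name": "move_arm", "arguments": {
  "rows": [
    [[-2,0,0],[0,0,0],0],
    [[-4,0,0],[0,0,0],0],
    [[-6,0,0],[0,0,0],0],
    [[-8,0,0],[0,0,0],0],
    [[-10,0,0],[0,0,-0.005],0]
  ]
}}

```text
time_s: 12.0
position: [0.5016, -0.136, -0.0043]
tcp_rot: [179.9, -0.6, 178.4]
ft_force: [-14.3, -2.2, 11.1]
gripper_width: 0.0852
gripper_force: 7.4
```

{"name": "move_arm", "arguments": {
  "rows": [
    [[-1,0,0],[0,0,0],0],
    [[-2,0,0],[0,0,0],0],
    [[-3,0,0],[0,0,0],0],
    [[-3,0,0],[0,0,0],0]
  ]
}}

```text
time_s: 12.4
position: [0.5017, -0.1361, -0.0044]
tcp_rot: [179.9, -0.9, 178.5]
ft_force: [-19.4, -2.8, 15.0]
gripper_width: 0.0854
gripper_force: 9.7
```

{"name": "move_arm", "arguments": {
  "rows": [
    [[5,0,0],[0,0,0],0],
    [[25,0,0],[0,0,0],0],
    [[35,0,-30],[0,0,0],0],
    [[35,0,-80],[0,0,0],0],
    [[35,0,-130],[0,0,0],0]
  ]
}}

```text
time_s: 12.9
position: [0.473, -0.1352, 0.127]
tcp_rot: [179.9, -0.1, 178.4]
ft_force: [0.9, -0.8, -0.1]
gripper_width: 0.0856
gripper_force: 0.0
```

```bash
python3 b.py 340 225; python3 -c "
from g import *
go(577,8,130,88.7)"
```

```text
[ 441.7 -132.5] [201.  424.4] 88.51 3209
[[227.0, -227.0], [651.0, -238.0], [656.0, -38.0], [232.0, -26.0]]
t 12.95 pos [ 479.7 -138.2  137. ] [-179.6    0.9  178.4] ft [ 3.1 -0.8  5.1]
shift mm [-74.1 111.3 142.4] turn [0.007 0.017 1.566]
t 12.95 pos [ 479.7 -138.2  137. ] [-179.6    0.9  178.4] ft [ 3.1 -0.8  5.1]
shift mm [-93.1 148.9   7.4] turn [0.007 0.017 1.566]
```

{"name": "move_arm", "arguments": {
  "rows": [
    [[-22,30,-5],[0,0,0.15],0],
    [[-44,60,-5],[0,0,0.3],0],
    [[-66,90,-5],[0,0,0.45],0],
    [[-88,118,-5],[0,0,0.6],0],
    [[-100,135,-5],[0,0,0.75],0]
  ]
}}

```text
time_s: 13.45
position: [0.5797, -0.0013, 0.1317]
tcp_rot: [179.9, 0.1, 135.3]
ft_force: [-0.1, -1.2, -0.5]
gripper_width: 0.0856
gripper_force: 0.0
```

{"name": "move_arm", "arguments": {
  "rows": [
    [[0,0,0],[0,0,0.15],0],
    [[0,0,0],[0,0,0.3],0],
    [[0,0,0],[0,0,0.45],0],
    [[0,0,0],[0,0,0.6],0],
    [[0,0,0],[0,0,0.75],0]
  ]
}}

```text
time_s: 13.95
position: [0.5781, -0.0032, 0.1313]
tcp_rot: [179.9, -0.0, 92.3]
ft_force: [-0.2, -0.8, 0.2]
gripper_width: 0.0852
gripper_force: 0.0
```

```bash
python3 -c "
from g import *
cap('wrist');go(576,-4,-4,88.7)"
```

```text
t 14.0 pos [578.1  -3.3 131.3] [179.9  -0.   92.1] ft [-0.6  0.   0.2]
shift mm [ -0.7  -2.3 135.3] turn [ 0.001 -0.     0.059]
```

{"name": "move_arm", "arguments": {
  "rows": [
    [[0,-2,40],[0,0,0.055],0],
    [[0,-2,80],[0,0,0.055],0],
    [[0,-2,110],[0,0,0.055],0],
    [[0,-2,129],[0,0,0.055],0],
    [[0,-2,135],[0,0,0.055],0]
  ]
}}

```text
time_s: 14.5
position: [0.5735, -0.0031, -0.0065]
tcp_rot: [-179.7, -0.0, 89.6]
ft_force: [0.2, 0.1, 0.3]
gripper_width: 0.0855
gripper_force: 0.0
```

{"name": "move_arm", "arguments": {
  "rows": [
    [[0,0,0],[0,0,0],0],
    [[-5,0,0],[0,0,0],0],
    [[-11,0,0],[0,0,0],0],
    [[-16,0,0],[0,0,0],0],
    [[-21,0,0],[0,0,0],0]
  ]
}}

```text
time_s: 15.0
position: [0.5761, -0.0254, -0.0026]
tcp_rot: [179.9, 0.0, 89.5]
ft_force: [-1.7, -0.3, -0.0]
gripper_width: 0.0854
gripper_force: 0.0
```

{"name": "move_arm", "arguments": {
  "rows": [
    [[-3,0,0],[0,0,0],0],
    [[-6,0,0],[0,0,0],0],
    [[-9,0,0],[0,0,0],0],
    [[-11,0,0],[0,0,0],0],
    [[-13,0,0],[0,0,0],0]
  ]
}}

```text
time_s: 15.5
position: [0.5741, -0.0346, -0.003]
tcp_rot: [-179.8, -0.3, 89.3]
ft_force: [-2.8, 10.5, 7.5]
gripper_width: 0.0856
gripper_force: 5.2
```

{"name": "move_arm", "arguments": {
  "rows": [
    [[-2,0,0],[0,0,0],0],
    [[-4,0,0],[0,0,0],0],
    [[-5,0,0],[0,0,0],0],
    [[-6,0,0],[0,0,0],0],
    [[-6,0,0],[0,0,0],0]
  ]
}}

```text
time_s: 16.0
position: [0.574, -0.0402, -0.003]
tcp_rot: [-179.8, -0.4, 89.3]
ft_force: [-3.4, 11.3, 7.3]
gripper_width: 0.0854
gripper_force: 5.6
```

```bash
python3 b.py 370 225 t5.png
```

```text
[ 584.9 -192.1] [137.8 142.6] 1.59 1615
[[514.0, -123.0], [518.0, -265.0], [656.0, -261.0], [652.0, -119.0]]
t 16.05 pos [574.  -40.1  -3. ] [-179.8   -0.4   89.3] ft [-3.2 10.5  8.1]
shift mm [ 10.  -15.1   2.1] turn [-0.003 -0.006  0.011]
```

View pics/t5.png

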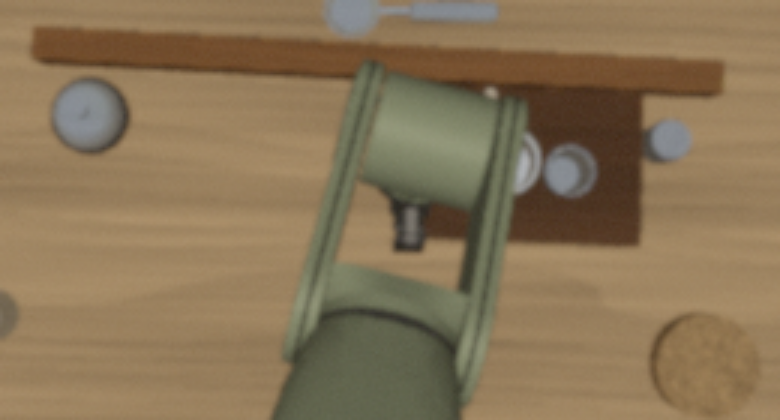

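The board is flush on the ledge, and its end at about (640,165) nearly touches the post. I'll press on until the force rises.

{"name": "move_arm", "arguments": {
  "rows": [
    [[-1,0,0],[0,0,0],0],
    [[-2,0,0],[0,0,0],0],
    [[-3,0,0],[0,0,0],0],
    [[-4,0,0],[0,0,0],0],
    [[-4,0,0],[0,0,0],0]
  ]
}}

```text
time_s: 16.55
position: [0.5739, -0.0402, -0.003]
tcp_rot: [-179.8, -0.7, 89.3]
ft_force: [-1.6, 22.2, 9.3]
gripper_width: 0.0854
gripper_force: 11.3
```

{"name": "move_arm", "arguments": {
  "rows": [
    [[5,0,0],[0,0,0],0],
    [[25,0,0],[0,0,0],0],
    [[50,0,-30],[0,0,0],0],
    [[80,0,-70],[0,0,0],0],
    [[110,0,-110],[0,0,0],0]
  ]
}}

```text
time_s: 17.05
position: [0.5753, 0.0629, 0.107]
tcp_rot: [-179.9, 0.0, 89.4]
ft_force: [1.8, -0.5, -0.1]
gripper_width: 0.0852
gripper_force: 0.0
```

{"name": "move_arm", "arguments": {
  "rows": [
    [[45,0,0],[0,0,0],0],
    [[90,0,0],[0,0,0],0],
    [[120,0,0],[0,0,0],0],
    [[120,0,0],[0,0,0],0],
    [[120,0,0],[0,0,0],0]
  ]
}}

```text
time_s: 17.55
position: [0.577, 0.1826, 0.1063]
tcp_rot: [180.0, 0.0, 89.6]
ft_force: [0.3, -0.1, 0.0]
gripper_width: 0.0852
gripper_force: 0.0
```

```bash
python3 b.py 370 225 t6.png
```

```text
[ 584.9 -158.6] [138.3 209.4] 0.08 2502
[[516.0, -54.0], [516.0, -263.0], [654.0, -263.0], [654.0, -54.0]]
t 17.6 pos [577.1 181.7 106.2] [-180.     0.    89.5] ft [-0.3 -0.5 -0.3]
shift mm [-211.8  -16.1  111.4] turn [-0.     0.001  0.014]
```

View pics/t6.png

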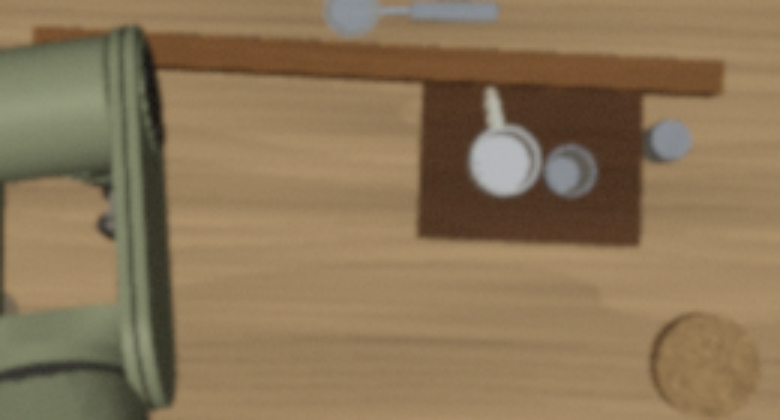

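Run:
```python
from m import *
c=cap('top'); r,b,m=board(c,(370,225))
L=[];
for u in range(306,368,2): L.append(onz(c,u,np.nonzero(m[:,u])[0].max()+.5,.024))
L=np.array(L); p=np.polyfit(L[:,1],L[:,0],1); print('near edge slope',p,'x at -.152',np.polyval(p,-.152))
E_=[onz(c,np.nonzero(m[v])[0].min()-.5,v,.024) for v in range(204,244,2)]
E_=np.array(E_); q=np.polyfit(E_[:,0],E_[:,1],1); print('end slope',q,'y at .58',np.polyval(q,.58))
I=c['img'].astype(int); lm=ledge(c,(300,191))[2]; B=[]
for u in range(230,385,3):
    ys=np.nonzero(lm[:,u])[0]
    if len(ys): B.append(onz(c,u,ys.min()-.5,.04))
B=np.array(B); g=np.polyfit(B[:,1],B[:,0],1); print('ledge rear',g,'face at -.152',np.polyval(g,-.152)-.03)
print(np.abs(B[:,0]-np.polyval(g,B[:,1])).max(), manip.sense()['position'])
```

```text
near edge slope [-0.08340432  0.51031404] x at -.152 0.5229915006399323
end slope [-0.01105206 -0.04875091] y at .58 -0.05516110236421678
ledge rear [0.02261216 0.684748  ] face at -.152 0.6513109480825091
0.002576648463266995 [0.57714458 0.1812654  0.10614754]
```

Run:
```python
from m import *
c=cap('top'); G=cv2.cvtColor(c['img'],cv2.COLOR_RGB2GRAY).astype(float)
def edge(cols,lo,hi,z):
    P=[]
    for u in cols:
        g=np.diff(G[lo:hi,u]); k=np.argmax(g); w=np.clip(g[max(k-2,0):k+3],0,None); P.append(onz(c,u,lo+.5+max(k-2,0)+(w*np.arange(len(w))).sum()/w.sum(),z))
    P=np.array(P); d=cv2.fitLine((P*1000).astype(np.float32),cv2.DIST_HUBER,0,.01,.01).ravel()
    s=d[0]/d[1]; print('slope %.4f  x at y=-152: %.1f'%(s,d[2]+s*(-152-d[3])))
edge(range(304,369),238,262,.024)      # board near edge
edge(range(225,296),186,206,0.)        # ledge foot
```

```text
slope 0.0110  x at y=-152: 510.7
slope 0.0242  x at y=-152: 651.9
```

```bash
python3 -c "
from h import *
print(ticket.close_job())"
```

```text
the job is handed in; nothing more can be done
None
```

The job is handed in, verdict not shown: the board measured about 1 mm from the ledge and 0.013 rad off parallel, its end was pushed against the post until it stopped, cup and jug still stand on it, and the hand is clear.

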